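# Load the sealed samples into the sample carrier

## Task

Gather the four sealed samples - the square bottle, the wide jar, the slim vial and the flat flask, all with black caps - into the white carrier, each standing upright in the pocket of its own shape, right down on the pocket's floor; set them down gently, do not drop them. The open, capless bottle and jar among them are empties: leave them standing where they are.

Things in the scene. Friction and masses are not known exactly. Their poses are not given: they have to be found in the camera images.
- bottle_square: Sealed square amber glass bottle with a black screw cap and a paper label: body 38 x 38 mm and 66 mm high, shoulder and cap (25 mm across) above it, 94 mm high in all, about 0.12 kg. Origin: centre of the underside, z up. Stands upright on the bench. x and y square to its sides.
- jar_wide: Sealed wide round amber glass jar with a broad black lid: 48 mm across, 62 mm high in all (glass to 46 mm, lid 47 mm across), about 0.1 kg. Origin: centre of the underside, z up. Stands upright on the bench. 
- vial_slim: Sealed slim round amber glass vial with a black cap: 24 mm across, glass 72 mm high, 90 mm high with the cap (21 mm across), about 0.05 kg. Origin: centre of the underside, z up. Stands upright on the bench. 
- flask_flat: Sealed flat rectangular amber glass flask with a small black cap: body 52 mm (its x) x 24 mm (its y) and 64 mm high, 86 mm high with the cap (21 mm across), about 0.08 kg. Origin: centre of the underside, z up. Stands upright on the bench. 
- open_square: Empty square amber glass bottle WITHOUT a cap, its neck open: body 38 x 38 mm and 66 mm high, neck 22 mm across, 80 mm high in all. Does not belong in the carrier. Origin: centre of the underside, z up. Stands upright on the bench. 
- open_wide: Empty wide round amber glass jar WITHOUT a lid, open at the top: 48 mm across, 52 mm high. Does not belong in the carrier. Origin: centre of the underside, z up. Stands upright on the bench. 
- pocket_square: Fixed grey insert block, 84 x 84 x 20 mm high, one of four (two by two, 105 mm apart) in the fixed white carrier tray (230 x 230 mm, rim 24 mm, insert tops 25 mm over the bench). In its top a pocket with black floor, 16 mm deep (floor 4 mm above the origin): a square hole 52 x 52 mm, for the square bottle. Origin: centre of its underside; z up, x and y along its sides.
- pocket_wide: Fixed grey insert block, 84 x 84 x 20 mm high, one of four (two by two, 105 mm apart) in the fixed white carrier tray (230 x 230 mm, rim 24 mm, insert tops 25 mm over the bench). In its top a pocket with black floor, 16 mm deep (floor 4 mm above the origin): a large round hole 62 mm across, for the wide jar. Origin: centre of its underside; z up, x and y along its sides.
- pocket_slim: Fixed grey insert block, 84 x 84 x 20 mm high, one of four (two by two, 105 mm apart) in the fixed white carrier tray (230 x 230 mm, rim 24 mm, insert tops 25 mm over the bench). In its top a pocket with black floor, 16 mm deep (floor 4 mm above the origin): a small round hole 38 mm across, for the slim vial. Origin: centre of its underside; z up, x and y along its sides.
- pocket_flat: Fixed grey insert block, 84 x 84 x 20 mm high, one of four (two by two, 105 mm apart) in the fixed white carrier tray (230 x 230 mm, rim 24 mm, insert tops 25 mm over the bench). In its top a pocket with black floor, 16 mm deep (floor 4 mm above the origin): an oblong hole 66 mm (along its x) x 38 mm (along its y), for the flat flask. Origin: centre of its underside; z up, x and y along its sides.
Things that resemble listed ones, but are neither listed nor needed, are in the scene too. What is shaped like the flask_flat but green, turquoise or yellow is not meant.

How it is judged:
At the end, for the whole second after the job is handed in: Each sealed sample is in its own pocket: within 14 mm of its centre sideways, underside at most 5 mm above the pocket floor, upright within 7 degrees, at rest (under 20 mm/s); the open bottle and jar are upright and within 20 mm of where they started (horizontal distance between bottle_square and pocket_square below 0.014 m and z of bottle_square in the frame of pocket_square below 0.009 m and angle between each of bottle_square, jar_wide, vial_slim, flask_flat, open_square, open_wide's own z axis and vertical below 0.12 rad and linear speed of each of bottle_square, jar_wide, vial_slim, flask_flat below 0.02 m/s and horizontal distance between jar_wide and pocket_wide below 0.014 m and z of jar_wide in the frame of pocket_wide below 0.009 m and horizontal distance between vial_slim and pocket_slim below 0.014 m and z of vial_slim in the frame of pocket_slim below 0.009 m and horizontal distance between flask_flat and pocket_flat below 0.014 m and z of flask_flat in the frame of pocket_flat below 0.009 m and distance of each of open_square, open_wide from where it was at the start of the episode below 0.02 m); the robot touches nothing.
It fails at once if a sample is dropped into its pocket (moves faster than 0.6 m/s just over or in it) ((horizontal distance between bottle_square and pocket_square below 0.03 m and z of bottle_square in the frame of pocket_square below 0.07 m and linear speed of bottle_square above 0.6 m/s) or (horizontal distance between jar_wide and pocket_wide below 0.03 m and z of jar_wide in the frame of pocket_wide below 0.07 m and linear speed of jar_wide above 0.6 m/s) or (horizontal distance between vial_slim and pocket_slim below 0.03 m and z of vial_slim in the frame of pocket_slim below 0.07 m and linear speed of vial_slim above 0.6 m/s) or (horizontal distance between flask_flat and pocket_flat below 0.03 m and z of flask_flat in the frame of pocket_flat below 0.07 m and linear speed of flask_flat above 0.6 m/s)).
It fails at once if an open, empty bottle or jar is moved by more than 30 mm or tipped ((distance of open_square from where it was at the start of the episode above 0.03 m or angle between open_square's own z axis and vertical above 0.4 rad) or (distance of open_wide from where it was at the start of the episode above 0.03 m or angle between open_wide's own z axis and vertical above 0.4 rad)).
It also fails if it takes over 120 s, if anything falls off the work surface, if the arm or the gripper's body presses on something with over 40 N, if the wrist force passes 120 N, or if a joint passes its speed limit or range.

## Robot

A 6-joint arm with a two-finger parallel gripper is mounted at the origin on the work surface. World frame = base frame: x ahead of the robot, y to its left, z up, the work surface at z = 0. Lengths are in m, angles in rad, forces in N, time in s.
With the tool pointing down it reaches from about 0.3 to 0.875 m from the base axis. Payload 6.4 kg.
Tool frame: the origin (TCP) lies on the mounting face of the last link; the fingertips stand 173 mm ahead of it and the grasp point (between the pads) lies 155 mm ahead of it (ctrl.tip_reach is the distance from the TCP to the fingertips, in m); z points along the fingers, y is the line along which they close (so a half turn about z gives the same grasp; the last joint's range is limited). The gripper opens to 85 mm and grips with 20 to 120 N. Pads are 22 mm wide; open, the fingers measure 114 mm over their backs; the gripper's body (76 mm by 85 mm) begins 54 mm behind the grasp point. The pads swing forward as they close: fully open they stand 13 mm farther back than shut.
Start: joints at [-1.477, 0.181, 1.607, -0, 1.354, -0.206], TCP at [0.17, -0.549, 0.405] pointing down, gripper open.
Joint ranges: [-2.99, 2.99], [-0.89, 2.07], [0.3, 2.58], [-1.14, 4.28], [0, 2.63], [-3.12, 3.12]. Speed limits (rad/s): [2.57, 2.57, 3.01, 3.14, 3.14, 3.14].

## Interface

Orientations are given as a unit quaternion [w, x, y, z].
In Python, from bench import ctrl gives the robot as it stands.
- The arm moves only by the shell command python3 -m pendant 'ROWS'. ROWS is JSON, a list that holds one entry, the list of rows, each a list of 7 numbers: the opening, from 0 (shut) to 1 (fully open), then the shift along the tool's x, y, z in mm, then the turn, a rotation vector about the tool's x, y, z in rad. A call has 1 to 5 rows; each row is the pose to reach, as a shift and turn from the pose commanded when the call began, along the tool's axes at that moment; what a row does not reach only later rows make up. A row lasts 1/12 s, in which the tool goes at most 41.7 mm and 7.16 degrees, less where a joint would pass 70% of its speed; a pose out of reach is approached as far as the arm can. A call with a gripper value outside its range is refused whole. The fingers move at their own pace and stop on an object; the grip force is fixed at half the most. Time passes only in rows, so rows that repeat a pose let the fingers close. It gives the time, the measured TCP pose, the force, the opening and the grip force at its end, in the units of the state.
- ctrl.get_obs(): the state, without advancing time (a new reading comes with each control period).
- ctrl.camera(name): name is "scene" or "top"; returns the picture (420x560x3 uint8, red, green, blue); there is no depth.
- ctrl.camera_params(name): a dict with "mtx" (3x3 intrinsics, pixels), "world_from_camera" (4x4, takes a point from camera to world coordinates). Camera axes: x right, y down, z forward; pixel columns grow to the right and rows downward; lengths in m; the calibration is good to about 2 mm. A picture is of the moment at which its call begins. camera_params takes no time and is no camera call.
- ctrl.hand_in(): hands the job in; it is judged then, once.
Trained networks look in the newest picture that a camera, given by its name, has taken for a name from the list of things; names that differ only in an ending like _2 or _b are one class to them, and where a whole thing is asked for, a point or a joint stands for the part that bears it (a point fixed in the world has none). Each returns a list of dicts, best first, with "confidence" (0 to 1); they miss things now and then, are a little off and sometimes report something else, mostly with a low value. They report only what shows in the picture. A call takes as long as a camera call. They do not tell look-alikes from the thing itself.
- ctrl.boxes_of(camera, name): "point" ([column, row] as shares, 0 to 1, of the picture: columns of its width, rows of its height, amid what is visible of it).
The state is a dict: "time_s": time; "q": joint angles; "dq": joint speeds; "joint_efforts": joint torques, N m; "eef_pos": TCP position; "eef_rot": TCP orientation; "wrist_force": force on the tool from outside, world axes, zero at the start; "torque": the same for the moment, N m; "opening": opening from 0.0 (shut) to 1.0 (fully open); "grasp_force": force on a finger pad.
Only numpy, scipy, OpenCV 4.12 (cv2) and the standard library are available. Lean on these libraries where they do the work, as an engineer would, in place of code of your own. Each camera call takes 0.05 s, during which the arm holds its last target. There are 200 camera calls.

## Working session

There is one attempt and no reset: what is moved stays moved. The work goes in short steps, Python scripts to look and compute and a shell command to move; the robot and the scene stay as the last step left them, time stands still between calls to the robot, and variables do not carry over. Pictures are saved under pics/ and viewed, at most 14 in all, crops included, and the job is handed in when it is done.

```bash
mkdir -p pics
cat > h.py <<'E'
import numpy as np, cv2
from bench import ctrl
def ray(cam,uv,z):
    p=ctrl.camera_params(cam);K=np.array(p["mtx"]);T=np.array(p["world_from_camera"])
    d=T[:3,:3]@np.linalg.solve(K,[uv[0],uv[1],1]);o=T[:3,3]
    return o+d*(z-o[2])/d[2]
def pix(cam,P):
    p=ctrl.camera_params(cam);K=np.array(p["mtx"]);T=np.linalg.inv(np.array(p["world_from_camera"]))
    c=K@(T@np.r_[P,1])[:3];return c[:2]/c[2]
def save(cam,name,crop=None,s=1):
    im=ctrl.camera(cam)
    cv2.imwrite("pics/raw_"+name,im[:,:,::-1])
    if crop: im=im[crop[1]:crop[3],crop[0]:crop[2]]
    im=cv2.resize(im,None,fx=s,fy=s,interpolation=cv2.INTER_CUBIC)
    cv2.imwrite("pics/"+name,im[:,:,::-1]);return im
E
python3 - <<'E'
from h import *
np.set_printoptions(precision=3,suppress=True)
save("top","top.png",None,1.42);save("scene","scene.png",None,1.42)
for c in("top","scene"):
    print(c,np.array(ctrl.camera_params(c)["world_from_camera"])[:3])
    for n in["bottle_square","jar_wide","vial_slim","flask_flat","open_square","open_wide","pocket_square","pocket_wide","pocket_slim","pocket_flat"]:
        z=.025 if "pocket" in n else .04
        for r in ctrl.boxes_of(c,n)[:5]:
            uv=np.array(r["point"])*[560,420];print(n,round(r["confidence"],2),uv.round(),ray(c,uv,z)[:2])
o=ctrl.get_obs();print(o["eef_pos"],o["eef_rot"],o["time_s"])
E
```

```text
top [[-0.023 -0.998  0.05   0.46 ]
 [-1.     0.024  0.016  0.003]
 [-0.017 -0.05  -0.999  1.213]]
bottle_square 0.82 [367. 220.] [ 0.48  -0.182]
jar_wide 0.68 [366. 170.] [ 0.597 -0.182]
vial_slim 0.73 [419. 219.] [ 0.48  -0.303]
flask_flat 0.81 [286. 254.] [0.405 0.01 ]
flask_flat 0.77 [344. 257.] [ 0.395 -0.124]
flask_flat 0.68 [274. 214.] [0.498 0.037]
flask_flat 0.47 [319. 219.] [ 0.484 -0.069]
flask_flat 0.25 [366. 171.] [ 0.595 -0.183]
open_square 0.81 [301. 174.] [ 0.593 -0.03 ]
open_wide 0.9 [429. 173.] [ 0.586 -0.33 ]
pocket_square 0.66 [194. 243.] [0.434 0.229]
pocket_wide 0.8 [149. 243.] [0.436 0.337]
pocket_slim 0.68 [151. 201.] [0.538 0.332]
pocket_flat 0.92 [196. 203.] [0.529 0.222]
scene [[ 0.864  0.252 -0.436  0.978]
 [ 0.503 -0.462  0.73  -0.795]
 [-0.017 -0.85  -0.526  0.595]]
bottle_square 0.6 [227. 240.] [ 0.485 -0.195]
bottle_square 0.33 [233. 298.] [ 0.599 -0.332]
jar_wide 0.95 [273. 257.] [ 0.601 -0.196]
vial_slim 0.64 [189. 267.] [ 0.472 -0.305]
flask_flat 0.95 [259. 212.] [ 0.483 -0.063]
flask_flat 0.89 [212. 212.] [ 0.384 -0.118]
flask_flat 0.78 [250. 187.] [0.398 0.027]
open_square 0.74 [308. 219.] [ 0.601 -0.038]
open_wide 0.88 [234. 302.] [ 0.606 -0.341]
pocket_square 0.83 [299. 167.] [0.442 0.213]
pocket_wide 0.96 [317. 153.] [0.447 0.325]
pocket_slim 0.82 [349. 160.] [0.55 0.33]
pocket_flat 0.95 [331. 172.] [0.535 0.232]
[ 0.17  -0.549  0.405] [0.    0.989 0.149 0.   ] 1.1
```

View pics/top.png

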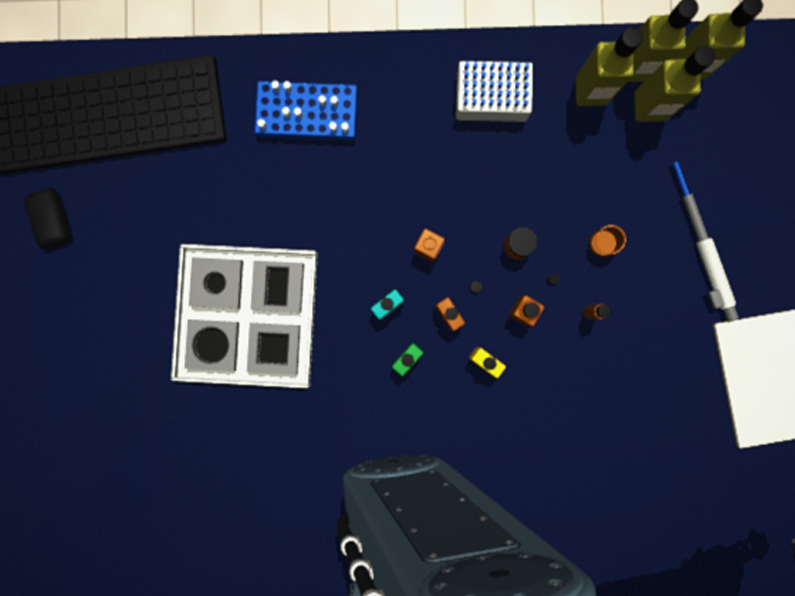

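View pics/scene.png

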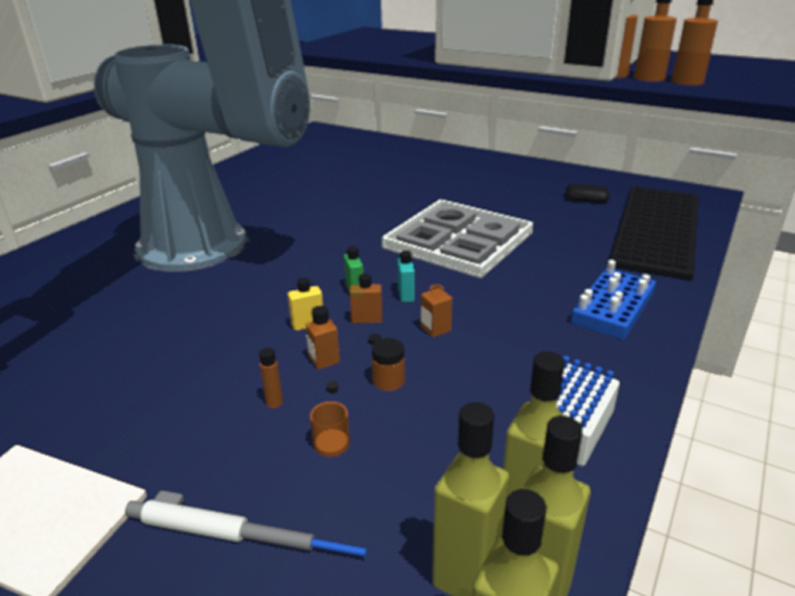

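Amber candidates in the top view (display px): flask (450,314), with green (407,360), yellow (488,362) and turquoise (387,304) look-alikes. Bottle with cap is at (528,311) and the open one at (429,244). The lidded jar is at (520,242) and the open one at (607,240). The vial is at (597,312), and there are loose caps at (476,287) and (553,280). Next I'll take an enlarged crop and fit the silhouettes.

```bash
cat > fit.py <<'E'
from h import *
from scipy.optimize import minimize
def ring(r,z,n=32):
    a=np.arange(n)*2*np.pi/n;return np.c_[r*np.cos(a),r*np.sin(a),0*a+z]
def box(a,b,z): return np.array([[i*a/2,j*b/2,z] for i,j in((1,1),(1,-1),(-1,-1),(-1,1))])
# amber body only, lower z..upper z
B={"bottle_square":(box(.038,.038,0),box(.038,.038,.066)),"flask_flat":(box(.052,.024,0),box(.052,.024,.064)),
"jar_wide":(ring(.024,0),ring(.0235,.062)),"vial_slim":(ring(.012,0),ring(.012,.072)),
"open_square":(box(.038,.038,0),box(.038,.038,.066)),"open_wide":(ring(.024,0),ring(.024,.052))}
CAP={"bottle_square":ring(.0125,.094),"vial_slim":ring(.0105,.09),"flask_flat":ring(.0105,.086),"open_square":ring(.011,.08)}
def model(n,p,cam,shape):
    c,s=np.cos(p[2]),np.sin(p[2]);R=np.array([[c,-s,0],[s,c,0],[0,0,1]])
    m=np.zeros((shape[0]*4,shape[1]*4),np.uint8)
    def hull(P):
        q=np.array([pix(cam,R@x+[p[0],p[1],p[3] if len(p)>3 else 0]) for x in P]);h=cv2.convexHull(((q+.5)*4).astype(np.float32))
        cv2.fillConvexPoly(m,(h*16).round().astype(np.int32),255,shift=4)
    hull(np.vstack(B[n]))
    if n in CAP:
        k=CAP[n];hull(np.vstack([k,k-[0,0,k[0,2]-.066]]))
    return cv2.resize(m,shape[::-1],interpolation=cv2.INTER_AREA)/255.
def fg(im):
    i=im.astype(int);hi=i[...,2]-i[...,0]   # navy: blue well above red
    return (hi<12).astype(float)
def fit(n,x0,ims,yaws,r=34):
    best=None
    for y in yaws:
        def f(p):
            e=0
            for cam,im in ims.items():
                u=pix(cam,[x0[0],x0[1],.04]).astype(int);w=np.zeros(im.shape[:2]);w[u[1]-r:u[1]+r,u[0]-r:u[0]+r]=1
                g=fg(im);k=model(n,p,cam,im.shape[:2])
                L=cv2.connectedComponents((g*w).astype(np.uint8))[1];ids=[j for j in np.unique(L[k>.5]) if j]
                e+=np.abs(np.isin(L,ids)*1.-k).sum()
            return e
        s=minimize(f,[x0[0],x0[1],y],method="Nelder-Mead",options=dict(initial_simplex=[[x0[0]-.004,x0[1],y],[x0[0]+.006,x0[1],y],[x0[0],x0[1]+.006,y],[x0[0],x0[1],y+.3]],maxiter=70))
        if best is None or s.fun<best.fun:best=s
    return best.x,best.fun
E
python3 - <<'E'
from fit import *
ims={c:cv2.imread(f"pics/raw_{c}.png")[:,:,::-1] for c in("top","scene")}
np.set_printoptions(precision=4,suppress=True)
g=ims["top"][150:262,250:450];m=(fg(g)*255).astype(np.uint8)
o=np.vstack([cv2.resize(g,None,fx=3,fy=3,interpolation=cv2.INTER_CUBIC)[...,::-1]*1.0,cv2.resize(cv2.cvtColor(m,cv2.COLOR_GRAY2BGR),None,fx=2,fy=2).__class__(cv2.copyMakeBorder(cv2.resize(cv2.cvtColor(m,cv2.COLOR_GRAY2BGR),None,fx=2,fy=2),0,0,0,200,cv2.BORDER_CONSTANT).shape)]) if 0 else None
a=cv2.resize(g,None,fx=3,fy=3,interpolation=cv2.INTER_CUBIC)[...,::-1];b=cv2.cvtColor(cv2.resize(m,None,fx=2,fy=2),cv2.COLOR_GRAY2BGR)
b=cv2.copyMakeBorder(b,0,0,0,200,cv2.BORDER_CONSTANT);cv2.imwrite("pics/crop.png",np.vstack([a,b]))
for n,x0,ys in[("bottle_square",(.48,-.185),(0,.5,1)),("flask_flat",(.484,-.066),(0,.6,1.2,1.8,2.4)),("jar_wide",(.597,-.187),(0,)),("vial_slim",(.476,-.304),(0,)),("open_square",(.595,-.033),(0,.5,1)),("open_wide",(.594,-.335),(0,))]:
    for cs in(("top","scene"),("top",)):
        p,e=fit(n,x0,{c:ims[c] for c in cs},ys);print(n,cs,p,round(e))
# pockets: dark floor regions in top inserts
im=ims["top"];hsv=im.max(2)
for n,uv in dict(sq=(194,243),wide=(149,243),slim=(151,201),flat=(196,203)).items():
    u,v=uv;w=im[v-17:v+18,u-17:u+18].max(2);mm=(w<70).astype(np.uint8)
    k,L,st,ce=cv2.connectedComponentsWithStats(mm);j=L[17,17] or 1+np.argmax(st[1:,4])
    r=cv2.minAreaRect(np.argwhere(L==j)[:,::-1].astype(np.float32));c=ce[j]+[u-17,v-17]
    print(n,c,st[j],ray("top",c,.01)[:2],ray("top",c,.02)[:2],r[1:])
t=im.min(2)>130;k,L,st,ce=cv2.connectedComponentsWithStats(t[165:285,110:235].astype(np.uint8));j=1+np.argmax(st[1:,4])
r=cv2.minAreaRect((np.argwhere(L==j)[:,::-1]+[110,165]).astype(np.float32));print("tray",r,[ray("top",q,.024)[:2] for q in cv2.boxPoints(r)],ray("top",r[0],.024))
E
```

```text
Traceback (most recent call last):
  File "fit.py", line 35, in fit
    s=minimize(f,[x0[0],x0[1],y],method="Nelder-Mead",options=dict(initial_simplex=[[x0[0]-.004,x0[1],y],[x0[0]+.006,x0[1],y],[x0[0],x0[1]+.006,y],[x0[0],x0[1],y+.3]],maxiter=70))
  File "fit.py", line 31, in f
    g=fg(im);k=model(n,p,cam,im.shape[:2])
               ~~~~~^^^^^^^^^^^^^^^^^^^^^^
  File "fit.py", line 17, in model
    hull(np.vstack(B[n]))
    ~~~~^^^^^^^^^^^^^^^^^
  File "fit.py", line 15, in hull
    q=np.array([pix(cam,R@x+[p[0],p[1],p[3] if len(p)>3 else 0]) for x in P]);h=cv2.convexHull(((q+.5)*4).astype(np.float32))
                ~~~^^^^^^^^^^^^^^^^^^^^^^^^^^^^^^^^^^^^^^^^^^^^^
  File "h.py", line 8, in pix
    p=ctrl.camera_params(cam);K=np.array(p["mtx"]);T=np.linalg.inv(np.array(p["world_from_camera"]))
ValueError: time passes only in moves, steps and waits
```

View pics/crop.png

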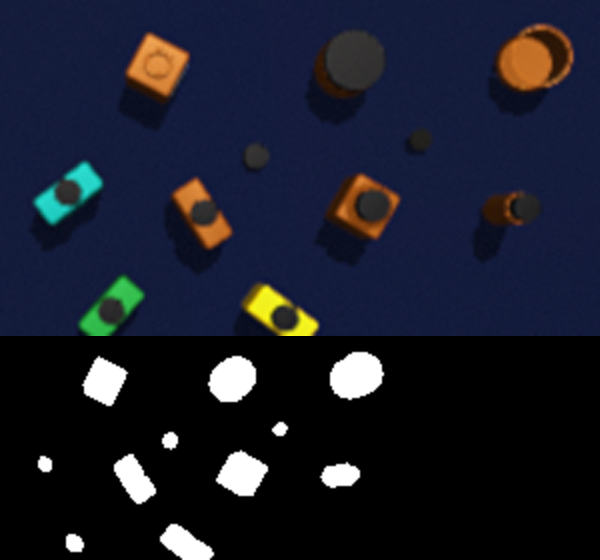

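The crop confirms which samples are sealed and amber, and the masks are clean. The error came from calling camera_params too often, so I'll cache it.

```bash
python3 - <<'E'
s=open('h.py').read().replace("ctrl.camera_params(cam)","CP(cam)").replace("def ray","import functools\n@functools.cache\ndef CP(c): return ctrl.camera_params(c)\ndef ray",1)
open('h.py','w').write(s)
E
cat > m1.py <<'E'
from fit import *
ims={c:cv2.imread(f"pics/raw_{c}.png")[:,:,::-1] for c in("top","scene")}
np.set_printoptions(precision=4,suppress=True)
for n,x0,ys in[("bottle_square",(.48,-.185),(0,.5,1)),("flask_flat",(.484,-.066),(0,.6,1.2,1.8,2.4)),("jar_wide",(.597,-.187),(0,)),("vial_slim",(.476,-.304),(0,)),("open_square",(.595,-.033),(0.5,1)),("open_wide",(.594,-.335),(0,))]:
    for cs in(("top","scene"),("top",)):
        p,e=fit(n,x0,{c:ims[c] for c in cs},ys);print(n,cs,p,round(e))
im=ims["top"]
for n,uv in dict(sq=(194,243),wide=(149,243),slim=(151,201),flat=(196,203)).items():
    u,v=uv;w=im[v-17:v+18,u-17:u+18].max(2);mm=(w<70).astype(np.uint8)
    k,L,st,ce=cv2.connectedComponentsWithStats(mm);j=L[17,17] or 1+np.argmax(st[1:,4])
    r=cv2.minAreaRect(np.argwhere(L==j)[:,::-1].astype(np.float32));c=ce[j]+[u-17,v-17]
    print(n,c,st[j],ray("top",c,.017)[:2],r[1:])
t=im.min(2)>130;k,L,st,ce=cv2.connectedComponentsWithStats(t[165:285,110:235].astype(np.uint8));j=1+np.argmax(st[1:,4])
r=cv2.minAreaRect((np.argwhere(L==j)[:,::-1]+[110,165]).astype(np.float32));print("tray",r,[ray("top",q,.024)[:2] for q in cv2.boxPoints(r)],ray("top",r[0],.024))
E
time python3 m1.py
```

```text
bottle_square ('top', 'scene') [ 0.4808 -0.1896  1.0074] 642
bottle_square ('top',) [ 0.4835 -0.1894  1.0331] 22
flask_flat ('top', 'scene') [ 0.478  -0.0636  3.6523] 98
flask_flat ('top',) [ 0.4804 -0.0627  0.536 ] 26
jar_wide ('top', 'scene') [ 0.5946 -0.1833  0.1193] 145
jar_wide ('top',) [ 0.5956 -0.1822  0.0985] 21
vial_slim ('top', 'scene') [ 0.4774 -0.305   0.2484] 94
vial_slim ('top',) [ 0.4789 -0.302   0.1328] 17
open_square ('top', 'scene') [ 0.5938 -0.0314  1.0959] 83
open_square ('top',) [ 0.596  -0.031   1.0793] 24
open_wide ('top', 'scene') [ 0.5944 -0.3296  0.1341] 107
open_wide ('top',) [ 0.5969 -0.3296  0.2599] 26
sq [191.7309 244.6613] [  4   8  22  22 431] [0.4307 0.236 ] ((21.134077072143555, 20.690317153930664), 3.1798300743103027)
wide [147.893  242.5082] [  4   5  25  24 486] [0.4382 0.3415] ((23.0, 24.0), 90.0)
slim [150.8817 198.5089] [ 10   8  15  15 169] [0.5439 0.3332] ((14.310833930969238, 13.416407585144043), 26.56505012512207)
flat [194.4171 200.7839] [  7   2  17  27 398] [0.5359 0.2281] ((15.189502716064453, 26.38453483581543), 3.012787342071533)
tray ((171.09230041503906, 221.83847045898438), (96.68424987792969, 96.96159362792969), 3.1798300743103027) [array([0.3803, 0.4065]), array([0.6117, 0.3919]), array([0.5931, 0.1596]), array([0.3627, 0.1763])] [0.4864 0.2834 0.024 ]
real	0m39.920s
user	0m38.412s
sys	0m15.811s
```

Tray: centre about (0.487, 0.284), yaw about -4.1°, and the pocket grid agrees with the 105 mm spacing. I'll add a helper that works out shifts and turns, then move to the bottle first.

```bash
cat > go.py <<'E'
import sys,numpy as np
from scipy.spatial.transform import Rotation as R
from bench import ctrl
# targets: name -> x,y,phi(deg)
T=dict(bottle=(.482,-.1895,59),flask=(.4793,-.063,30.4),jar=(.595,-.183,60),vial=(.478,-.3035,60),
 psq=(.4308,.2354,85.9),pflat=(.5356,.2278,-4.1),pwide=(.4384,.3402,60),pslim=(.5432,.3326,60))
o=ctrl.get_obs();q=np.array(o["eef_rot"]);A=R.from_quat(q[[1,2,3,0]]);p=np.array(o["eef_pos"])
for a in sys.argv[1:]:
    n,z=a.split(":");x,y,f=T[n];f=np.radians(f)
    B=R.from_matrix(np.array([[np.cos(f),np.sin(f),0],[np.sin(f),-np.cos(f),0],[0,0,-1]]))
    print(a,"shift",(A.inv().apply(np.array([x,y,float(z)])-p)*1000).round(1),"turn",(A.inv()*B).as_rotvec().round(3))
print("t",round(o["time_s"],2),"pos",p.round(4),"open",round(o["opening"],3),"grip",round(o["grasp_force"],1),"F",np.round(o["wrist_force"],1),"q",np.round(o["q"],2))
E
python3 go.py bottle:.37
```

```text
bottle:.37 shift [ 404.5 -251.6   34.7] turn [ 0.   -0.   -0.73]
t 1.1 pos [ 0.1698 -0.5494  0.4047] open 0.999 grip 0.0 F [0.3 0.6 0.4] q [-1.48  0.18  1.61  0.    1.35 -0.21]
```

```bash
python3 -m pendant '[[[1,34,-21,3,0,0,-0.12],[1,68,-42,6,0,0,-0.24],[1,102,-63,9,0,0,-0.36],[1,136,-84,12,0,0,-0.48],[1,170,-105,15,0,0,-0.6]]]'; python3 go.py bottle:.37
```

```text
time_s: 1.52
eef_pos: [0.302, -0.3974, 0.3897]
eef_rot: [0.0, 0.899, 0.437, 0.0]
wrist_force: [0.5, -0.7, 0.3]
opening: 0.999
grasp_force: 0.0
bottle:.37 shift [274.6  13.2  19.6] turn [ 0.     0.    -0.125]
t 1.52 pos [ 0.302  -0.3974  0.3897] open 0.999 grip 0.0 F [ 0.5 -0.7  0.3] q [-1.16  0.02  1.81  0.    1.31 -0.49]
```

```bash
python3 -m pendant '[[[1,40,2,4,0,0,-0.1],[1,80,4,8,0,0,-0.125],[1,120,6,12,0,0,-0.125],[1,160,8,16,0,0,-0.125],[1,200,10,20,0,0,-0.125]]]' >/dev/null; python3 go.py bottle:.37 bottle:.205
```

```text
bottle:.37 shift [73.6 11.  -0.1] turn [ 0.001  0.    -0.005]
bottle:.205 shift [ 73.6  10.8 164.9] turn [ 0.001  0.    -0.005]
t 1.93 pos [ 0.4344 -0.2467  0.3699] open 1.002 grip 0.0 F [ 0.7 -0.3  0. ] q [-0.75  0.05  1.83 -0.    1.27 -0.21]
```

```bash
python3 -m pendant '[[[1,37,5,0,0,0,-0.005],[1,73.6,11,0,0,0,-0.005],[1,73.6,11,20,0,0,-0.005],[1,73.6,11,40,0,0,-0.005],[1,73.6,11,60,0,0,-0.005]]]' >/dev/null; python3 go.py bottle:.205
python3 - <<'E'
from h import *
save("top","t2.png",(230,130,470,310),3);save("scene","s2.png")
E
```

```text
bottle:.205 shift [  0.8  -0.3 104.4] turn [0.001 0.    0.002]
t 2.35 pos [ 0.4817 -0.1903  0.3094] open 0.996 grip 0.0 F [-0.5 -0.8 -0.5] q [-0.61  0.16  1.83 -0.    1.14 -0.07]
```

View pics/s2.png

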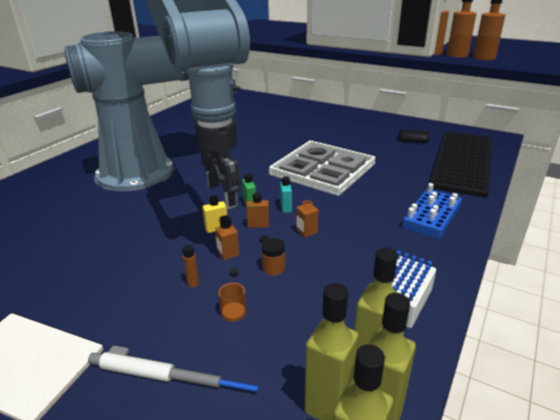

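The gripper (fingers near 213,175 and 231,195) straddles the line above the bottle cap at (225,222). Descend and close.

```bash
python3 -m pendant '[[[1,0.8,-0.3,25,0,0,0],[1,0.8,-0.3,50,0,0,0],[1,0.8,-0.3,75,0,0,0],[1,0.8,-0.3,95,0,0,0],[1,0.8,-0.3,104,0,0,0]]]' ; for i in 1 2; do python3 -m pendant '[[[0.2,0,0,0,0,0,0],[0.2,0,0,0,0,0,0],[0.2,0,0,0,0,0,0],[0.2,0,0,0,0,0,0],[0.2,0,0,0,0,0,0]]]'; done; python3 go.py bottle:.205
```

```text
time_s: 2.87
eef_pos: [0.4806, -0.1904, 0.2043]
eef_rot: [-0.001, 0.871, 0.492, -0.001]
wrist_force: [-1.2, 0.2, 0.3]
opening: 1.0
grasp_force: 0.0
time_s: 3.28
eef_pos: [0.4819, -0.1909, 0.2076]
eef_rot: [0.001, 0.87, 0.492, 0.001]
wrist_force: [-1.0, 0.3, 6.2]
opening: 0.434
grasp_force: 60.0
time_s: 3.7
eef_pos: [0.4819, -0.1909, 0.2076]
eef_rot: [0.001, 0.87, 0.493, 0.001]
wrist_force: [-2.9, 1.6, 7.3]
opening: 0.435
grasp_force: 60.1
bottle:.205 shift [ 1.2 -0.6  2.6] turn [0.003 0.    0.   ]
t 3.7 pos [ 0.4819 -0.1909  0.2076] open 0.435 grip 60.1 F [-2.9  1.6  7.3] q [-0.61  0.33  1.88 -0.    0.93 -0.07]
```

```bash
python3 -m pendant '[[[0.2,0,0,-20,0,0,0],[0.2,0,0,-55,0,0,0],[0.2,0,0,-95,0,0,0],[0.2,0,0,-130,0,0,0],[0.2,0,0,-150,0,0,0]]]' ; python3 go.py psq:.36
```

```text
time_s: 4.12
eef_pos: [0.4819, -0.1908, 0.361]
eef_rot: [0.003, 0.87, 0.493, 0.002]
wrist_force: [0.5, -0.7, -1.8]
opening: 0.433
grasp_force: 60.5
psq:.36 shift [ 339.  -263.2   -1. ] turn [ 0.007  0.002 -0.469]
t 4.12 pos [ 0.4819 -0.1908  0.361 ] open 0.433 grip 60.5 F [ 0.5 -0.7 -1.8] q [-0.61  0.1   1.79  0.    1.24 -0.07]
```

```bash
python3 -m pendant '[[[0.2,25,-19,0,0,0,-0.05],[0.2,56,-43,0,0,0,-0.15],[0.2,87,-67,0,0,0,-0.25],[0.2,118,-91,0,0,0,-0.35],[0.2,149,-115,0,0,0,-0.45]]]' ; python3 go.py psq:.36
```

```text
time_s: 4.53
eef_pos: [0.4587, -0.0019, 0.3566]
eef_rot: [0.001, 0.737, 0.676, 0.001]
wrist_force: [0.9, 0.4, -1.6]
opening: 0.436
grasp_force: 60.7
psq:.36 shift [234.  -48.4  -3.6] turn [ 0.002  0.    -0.015]
t 4.53 pos [ 0.4587 -0.0019  0.3566] open 0.436 grip 60.7 F [ 0.9  0.4 -1.6] q [-0.26 -0.03  1.94  0.    1.24 -0.18]
```

```bash
python3 -m pendant '[[[0.2,35,-7,-1,0,0,-0.015],[0.2,70,-14,-2,0,0,-0.015],[0.2,105,-21,-3,0,0,-0.015],[0.2,140,-29,-3,0,0,-0.015],[0.2,170,-35,-3,0,0,-0.015]]]' >/dev/null; python3 -m pendant '[[[0.2,30,-6,0,0,0,0],[0.2,50,-11,0,0,0,0],[0.2,60,-12.5,0,0,0,0],[0.2,64,-13,0,0,0,0],[0.2,64,-13,0,0,0,0]]]' >/dev/null; python3 go.py psq:.217
python3 - <<'E'
from h import *
save("scene","s3.png",(230,60,430,210),4)
E
```

```text
psq:.217 shift [  1.2  -1.2 142. ] turn [ 0.001  0.    -0.003]
t 5.37 pos [0.4318 0.2341 0.359 ] open 0.435 grip 60.7 F [-0.2  0.2 -1.2] q [ 0.25  0.04  1.86 -0.    1.24  0.33]
```

View pics/s3.png

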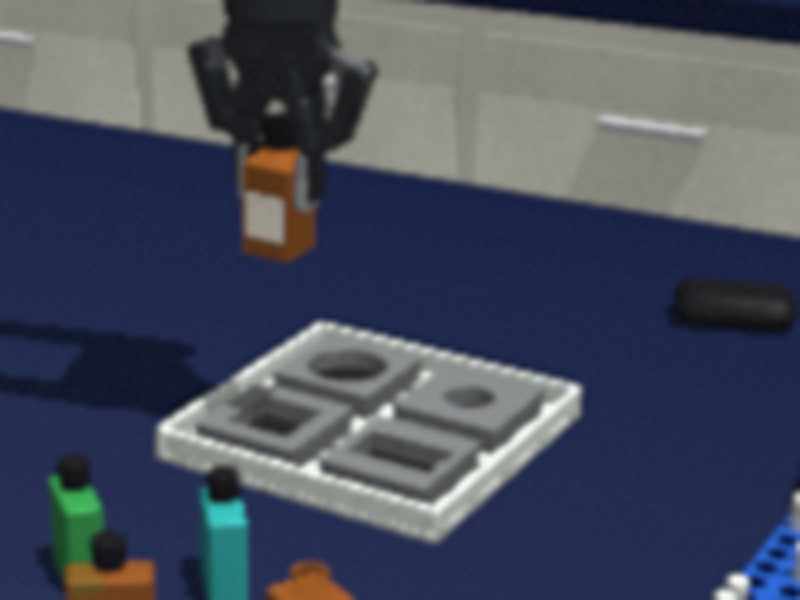

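The bottle is held upright and square, above the square pocket (crop px 275,415). Lower to just over the pocket, then in gently.

```bash
python3 -m pendant '[[[0.2,1,-1,25,0,0,0],[0.2,1,-1,50,0,0,0],[0.2,1,-1,75,0,0,0],[0.2,1,-1,95,0,0,0],[0.2,1,-1,105,0,0,0]]]' >/dev/null; python3 -m pendant '[[[0.2,0,0,8,0,0,0],[0.2,0,0,16,0,0,0],[0.2,0,0,24,0,0,0],[0.2,0,0,30,0,0,0],[0.2,0,0,34,0,0,0]]]'; python3 go.py psq:.217
```

```text
time_s: 6.25
eef_pos: [0.4311, 0.2349, 0.2195]
eef_rot: [0.0, 0.733, 0.68, 0.0]
wrist_force: [-0.3, 0.3, -2.1]
opening: 0.437
grasp_force: 60.7
psq:.217 shift [ 0.5 -0.4  2.5] turn [ 0.    -0.    -0.005]
t 6.25 pos [0.4311 0.2349 0.2195] open 0.437 grip 60.7 F [-0.3  0.3 -2.1] q [ 0.26  0.26  1.94 -0.    0.94  0.33]
```

```bash
python3 -m pendant '[[[0.2,0,0,1,0,0,0],[0.2,0,0,2,0,0,0],[0.2,0,0,3,0,0,0],[0.2,0,0,3,0,0,0],[0.2,0,0,3,0,0,0]]]'; python3 -m pendant '[[[0.55,0,0,0,0,0,0],[0.7,0,0,0,0,0,0],[1,0,0,0,0,0,0],[1,0,0,0,0,0,0],[1,0,0,0,0,0,0]]]';  python3 -m pendant '[[[1,0,0,-15,0,0,0],[1,0,0,-40,0,0,0],[1,0,0,-75,0,0,0],[1,0,0,-110,0,0,0],[1,0,0,-150,0,0,0]]]';python3 go.py flask:.37
python3 - <<'E'
from h import *
save("scene","s4.png",(230,60,430,210),4)
E
```

```text
time_s: 6.67
eef_pos: [0.431, 0.235, 0.217]
eef_rot: [0.0, 0.733, 0.68, 0.0]
wrist_force: [0.7, -0.3, -1.0]
opening: 0.437
grasp_force: 60.7
time_s: 7.08
eef_pos: [0.431, 0.2349, 0.2168]
eef_rot: [0.0, 0.733, 0.68, 0.0]
wrist_force: [0.0, -0.2, 0.6]
opening: 0.996
grasp_force: 0.0
time_s: 7.5
eef_pos: [0.4302, 0.2347, 0.3672]
eef_rot: [-0.001, 0.733, 0.68, -0.001]
wrist_force: [0.8, 0.3, 0.7]
opening: 1.0
grasp_force: 0.0
flask:.37 shift [-293.1   71.5   -2.7] turn [-0.002  0.002  0.964]
t 7.5 pos [0.4302 0.2347 0.3672] open 1.0 grip 0.0 F [0.8 0.3 0.7] q [0.26 0.03 1.85 0.   1.26 0.33]
```

View pics/s4.png

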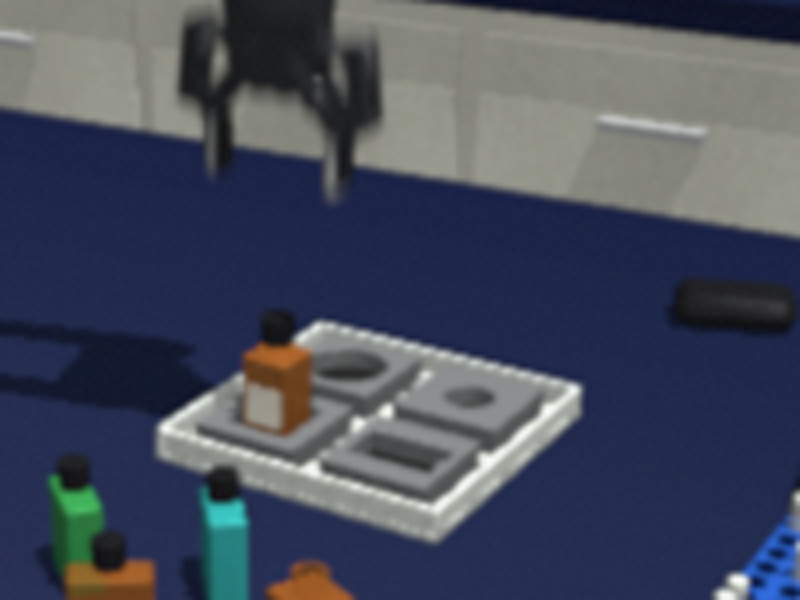

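The bottle stands seated in the square pocket (crop px 278,380). Next is the flask.

```bash
python3 -m pendant '[[[1,-33,8,0,0,0,0.12],[1,-66,16,0,0,0,0.24],[1,-99,24,0,0,0,0.36],[1,-132,32,0,0,0,0.48],[1,-165,40,0,0,0,0.6]]]' >/dev/null; python3 go.py flask:.37
```

```text
flask:.37 shift [-86.9  97.6  -3.2] turn [ 0.001 -0.001  0.359]
t 7.97 pos [0.4582 0.066  0.3668] open 1.001 grip 0.0 F [ 0.2  0.5 -0.3] q [-0.11 -0.04  1.92  0.    1.26  0.57]
```

```bash
python3 go.py pflat:.37 >/dev/null
python3 - <<'E'
from h import *
print(ctrl.get_obs()["time_s"])
E
```

```text
7.9667
```

```bash
python3 -m pendant '[[[1,-22,25,-1,0,0,0.12],[1,-44,49,-2,0,0,0.24],[1,-66,74,-3,0,0,0.359],[1,-87,97.6,-3,0,0,0.359],[1,-87,97.6,-3,0,0,0.359]]]' >/dev/null; python3 go.py flask:.20
```

```text
flask:.20 shift [  0.3  -4.  170. ] turn [ 0.003 -0.     0.001]
t 8.38 pos [ 0.4808 -0.0662  0.37  ] open 0.999 grip 0.0 F [ 0.3 -0.1 -0.5] q [-0.38  0.01  1.86 -0.    1.26  0.66]
```

```bash
python3 -m pendant '[[[1,0,-1,20,0,0,0],[1,0,-1,40,0,0,0],[1,0,-1,55,0,0,0],[1,0,-1,60,0,0,0],[1,0,-1,60,0,0,0]]]' >/dev/null; python3 go.py flask:.20
```

```text
flask:.20 shift [ -0.8   3.  108.2] turn [-0.003  0.002  0.006]
t 8.8 pos [ 0.4788 -0.0602  0.3082] open 1.006 grip 0.0 F [ 0.3 -0.5  0.8] q [-0.37  0.09  1.92  0.    1.13  0.66]
```

```bash
python3 -m pendant '[[[1,0,0,15,0,0,0],[1,0,0,30,0,0,0],[1,0,0,45,0,0,0],[1,0,0,50,0,0,0],[1,0,0,50,0,0,0]]]' >/dev/null; python3 go.py flask:.20
```

```text
flask:.20 shift [-1.3  2.3 59.4] turn [-0.001  0.001  0.006]
t 9.22 pos [ 0.4793 -0.0604  0.2594] open 0.998 grip 0.0 F [-0.9  0.6 -0.3] q [-0.37  0.17  1.95  0.    1.03  0.66]
```

```bash
python3 -m pendant '[[[1,-1,2.3,20,0,0,0],[1,-1,2.3,40,0,0,0],[1,-1,2.3,54,0,0,0],[1,-1,2.3,59,0,0,0],[1,-1,2.3,59,0,0,0]]]' ; for i in 1 2; do python3 -m pendant '[[[0.1,0,0,0,0,0,0],[0.1,0,0,0,0,0,0],[0.1,0,0,0,0,0,0],[0.1,0,0,0,0,0,0],[0.1,0,0,0,0,0,0]]]'; done; python3 go.py flask:.20
```

```text
time_s: 9.63
eef_pos: [0.4799, -0.0631, 0.2007]
eef_rot: [-0.0, 0.964, 0.265, -0.0]
wrist_force: [0.5, 0.2, 0.4]
opening: 1.0
grasp_force: 0.0
time_s: 10.05
eef_pos: [0.48, -0.0633, 0.2013]
eef_rot: [0.0, 0.964, 0.265, 0.0]
wrist_force: [-0.2, -0.1, -0.4]
opening: 0.297
grasp_force: 0.0
time_s: 10.47
eef_pos: [0.4802, -0.0633, 0.2014]
eef_rot: [0.0, 0.964, 0.265, 0.001]
wrist_force: [-1.6, 1.2, 5.9]
opening: 0.275
grasp_force: 59.2
flask:.20 shift [-0.6 -0.8  1.4] turn [ 0.001 -0.001  0.005]
t 10.47 pos [ 0.4802 -0.0633  0.2014] open 0.275 grip 59.2 F [-1.6  1.2  5.9] q [-0.38  0.28  1.96  0.    0.9   0.66]
```

```bash
python3 -m pendant '[[[0.1,0,0,-20,0,0,0],[0.1,0,0,-55,0,0,0],[0.1,0,0,-95,0,0,0],[0.1,0,0,-135,0,0,0],[0.1,0,0,-160,0,0,0]]]' ; python3 go.py pflat:.36
```

```text
time_s: 10.88
eef_pos: [0.4802, -0.0633, 0.3646]
eef_rot: [0.001, 0.964, 0.265, 0.002]
wrist_force: [0.8, 0.4, -0.1]
opening: 0.271
grasp_force: 58.7
pflat:.36 shift [ 196.3 -222.     4.4] turn [ 0.002 -0.003  0.607]
t 10.88 pos [ 0.4802 -0.0633  0.3646] open 0.271 grip 58.7 F [ 0.8  0.4 -0.1] q [-0.38  0.02  1.87 -0.    1.25  0.66]
```

```bash
python3 -m pendant '[[[0.1,15,-17,0,0,0,0.06],[0.1,36,-41,1,0,0,0.18],[0.1,60,-68,2,0,0,0.3],[0.1,84,-95,3,0,0,0.42],[0.1,108,-122,4,0,0,0.54]]]' >/dev/null; python3 go.py pflat:.36
```

```text
pflat:.36 shift [  28.1 -133.6   -3.3] turn [0.    0.    0.087]
t 11.3 pos [0.5096 0.0938 0.3567] open 0.271 grip 58.8 F [ 0.9 -0.5 -0.4] q [-0.05  0.1   1.8  -0.    1.24  1.51]
```

```bash
python3 -m pendant '[[[0.1,8,-36,-1,0,0,0.06],[0.1,15,-72,-1,0,0,0.08],[0.1,21,-100,-1,0,0,0.08],[0.1,26,-122,-1,0,0,0.08],[0.1,28,-133,-1,0,0,0.08]]]' >/dev/null; python3 -m pendant '[[[0.1,0,0,10,0,0,0],[0.1,0,0,25,0,0,0],[0.1,0,0,40,0,0,0],[0.1,0,0,48,0,0,0],[0.1,0,0,50,0,0,0]]]' >/dev/null;python3 go.py pflat:.211
```

```text
pflat:.211 shift [ 2.  -3.4 94.1] turn [0.002 0.004 0.013]
t 12.13 pos [0.5338 0.2247 0.3052] open 0.273 grip 58.8 F [ 0.4  0.2 -1.6] q [ 0.19  0.3   1.68 -0.    1.17  1.82]
```

```bash
python3 -m pendant '[[[0.1,1,-1.5,10,0,0,0.013],[0.1,2,-3,25,0,0,0.013],[0.1,2,-3,40,0,0,0.013],[0.1,2,-3,50,0,0,0.013],[0.1,2,-3,54,0,0,0.013]]]' >/dev/null; python3 go.py pflat:.211
python3 - <<'E'
from h import *
save("scene","s5.png",(230,60,430,210),4)
E
```

```text
pflat:.211 shift [-0.8  0.7 41.2] turn [ 0.001  0.002 -0.   ]
t 12.55 pos [0.5365 0.2285 0.2522] open 0.276 grip 58.8 F [ 0.1  0.  -1.4] q [ 0.2   0.38  1.7  -0.    1.07  1.84]
```

View pics/s5.png

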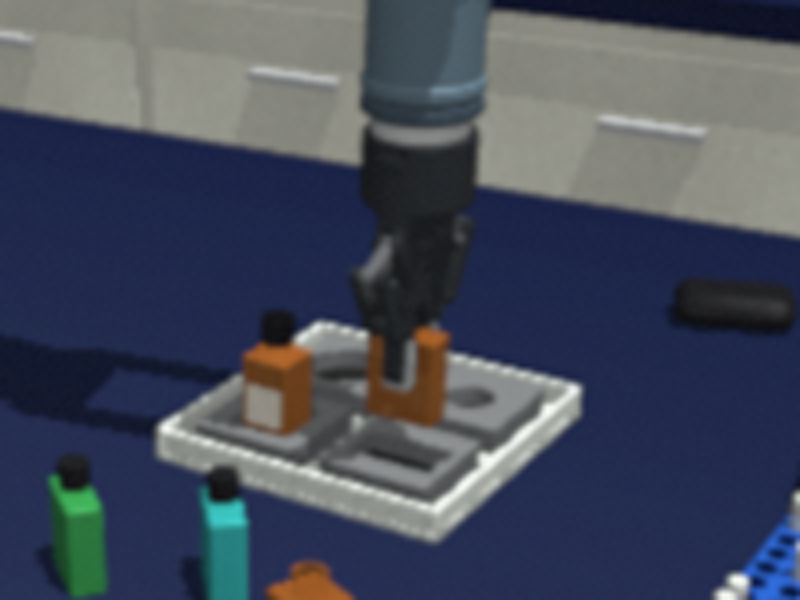

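The flask is held upright over the oblong pocket (crop px 405,450). Lower it.

```bash
python3 -m pendant '[[[0.1,-0.5,0.5,10,0,0,0],[0.1,-0.5,0.5,20,0,0,0],[0.1,-0.5,0.5,29,0,0,0],[0.1,-0.5,0.5,35,0,0,0],[0.1,-0.5,0.5,38,0,0,0]]]' ; python3 -m pendant '[[[0.1,0,0,1,0,0,0],[0.1,0,0,2,0,0,0],[0.1,0,0,3,0,0,0],[0.1,0,0,3,0,0,0],[0.1,0,0,3,0,0,0]]]'; python3 go.py pflat:.211
```

```text
time_s: 13.02
eef_pos: [0.5359, 0.2284, 0.2144]
eef_rot: [0.0, 0.999, -0.035, -0.001]
wrist_force: [0.1, 0.1, -0.3]
opening: 0.272
grasp_force: 58.8
time_s: 13.43
eef_pos: [0.5366, 0.2285, 0.2132]
eef_rot: [-0.0, 0.999, -0.035, 0.0]
wrist_force: [0.2, -0.1, -1.6]
opening: 0.27
grasp_force: 58.8
pflat:.211 shift [-0.9  0.8  2.2] turn [-0.    -0.001  0.001]
t 13.43 pos [0.5366 0.2285 0.2132] open 0.27 grip 58.8 F [ 0.2 -0.1 -1.6] q [0.2  0.44 1.71 0.   1.   1.84]
```

```bash
python3 -m pendant '[[[0.1,0,0,0.7,0,0,0],[0.1,0,0,1.4,0,0,0],[0.1,0,0,2.2,0,0,0],[0.1,0,0,2.2,0,0,0],[0.1,0,0,2.2,0,0,0]]]'; python3 -m pendant '[[[0.4,0,0,0,0,0,0],[0.6,0,0,0,0,0,0],[1,0,0,0,0,0,0],[1,0,0,0,0,0,0],[1,0,0,0,0,0,0]]]';  python3 -m pendant '[[[1,0,0,-15,0,0,0],[1,0,0,-40,0,0,0],[1,0,0,-75,0,0,0],[1,0,0,-115,0,0,0],[1,0,0,-155,0,0,0]]]' >/dev/null;python3 go.py jar:.37
python3 - <<'E'
from h import *
save("scene","s6.png",(230,60,430,210),4)
E
```

```text
time_s: 13.85
eef_pos: [0.5363, 0.2285, 0.2106]
eef_rot: [0.0, 0.999, -0.035, -0.0]
wrist_force: [-0.1, 0.2, -0.3]
opening: 0.274
grasp_force: 58.8
time_s: 14.27
eef_pos: [0.5364, 0.2285, 0.2107]
eef_rot: [-0.0, 0.999, -0.035, 0.0]
wrist_force: [-0.2, -0.1, 0.4]
opening: 0.942
grasp_force: 0.0
jar:.37 shift [ 88.  406.2  -3.3] turn [-1.000e-03  2.000e-03 -1.118e+00]
t 14.68 pos [0.5359 0.2284 0.3667] open 0.997 grip 0.0 F [ 2.3  0.7 -0.5] q [0.2  0.23 1.62 0.   1.29 1.84]
```

View pics/s6.png

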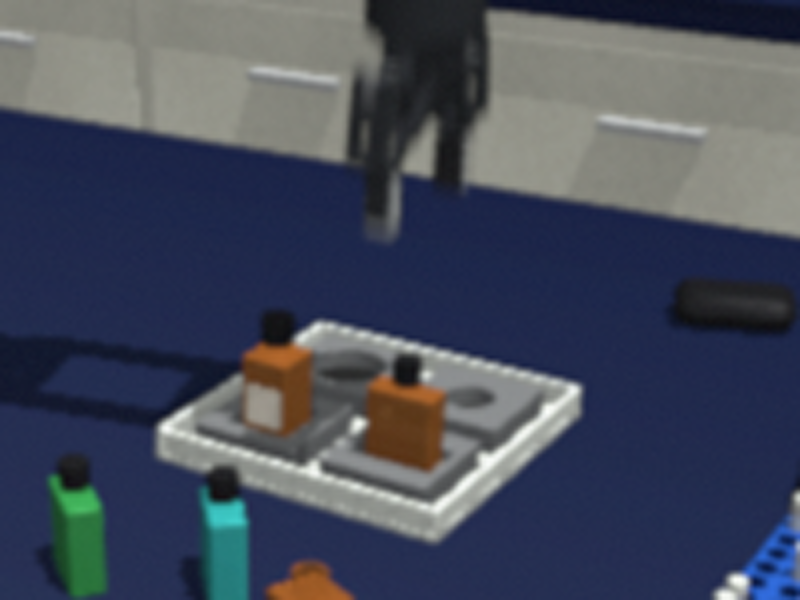

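The flask is seated in its pocket (crop px 405,420). For the round jar any gripper yaw works, so I'll use 20° for less turning.

```bash
sed -i 's/,60)/,20)/g' go.py; python3 -m pendant '[[[1,8,38,0,0,0,-0.1],[1,17,77,0,0,0,-0.2],[1,25,115,0,0,0,-0.3],[1,33,154,0,0,0,-0.4],[1,42,193,0,0,0,-0.42]]]' >/dev/null; python3 go.py jar:.37
```

```text
jar:.37 shift [-45.9 211.7  -4.3] turn [ 0.    -0.     0.006]
t 15.15 pos [0.5644 0.0315 0.3657] open 1.001 grip 0.0 F [ 1.2  0.6 -0.2] q [-0.15  0.2   1.67  0.    1.27  1.06]
```

```bash
python3 -m pendant '[[[1,-8,38,0,0,0,0],[1,-16,77,-1,0,0,0],[1,-25,115,-2,0,0,0],[1,-32,148,-3,0,0,0],[1,-39,180,-3,0,0,0]]]' >/dev/null; python3 -m pendant '[[[1,-4,18,0,0,0,0],[1,-6,28,0,0,0,0],[1,-7,31,20,0,0,0],[1,-7,31,40,0,0,0],[1,-7,31,50,0,0,0]]]' >/dev/null;python3 -m pendant '[[[1,0,0,10,0,0,0],[1,0,0,20,0,0,0],[1,0,0,30,0,0,0],[1,0,0,30,0,0,0],[1,0,0,30,0,0,0]]]' >/dev/null;python3 go.py jar:.195
```

```text
jar:.195 shift [ 0.6  2.8 93.2] turn [-0.001  0.001  0.001]
t 16.4 pos [ 0.5936 -0.1806  0.2882] open 1.002 grip 0.0 F [ 0.6 -0.   0.5] q [-0.49  0.4   1.58  0.    1.16  0.73]
```

```bash
python3 -m pendant '[[[1,0.5,2,20,0,0,0],[1,0.5,2.5,45,0,0,0],[1,0.5,2.5,70,0,0,0],[1,0.5,2.5,86,0,0,0],[1,0.5,2.5,93,0,0,0]]]' ; for i in 1 2; do python3 -m pendant '[[[0.3,0,0,0,0,0,0],[0.3,0,0,0,0,0,0],[0.3,0,0,0,0,0,0],[0.3,0,0,0,0,0,0],[0.3,0,0,0,0,0,0]]]'; done; python3 go.py jar:.195
```

```text
time_s: 16.82
eef_pos: [0.5943, -0.1828, 0.1937]
eef_rot: [-0.001, 0.985, 0.174, -0.001]
wrist_force: [0.8, 0.0, -0.5]
opening: 1.0
grasp_force: 0.0
time_s: 17.23
eef_pos: [0.596, -0.1837, 0.198]
eef_rot: [0.001, 0.985, 0.174, 0.002]
wrist_force: [0.0, -0.1, 6.1]
opening: 0.543
grasp_force: 62.3
time_s: 17.65
eef_pos: [0.596, -0.1837, 0.198]
eef_rot: [0.001, 0.985, 0.174, 0.002]
wrist_force: [0.5, 0.8, 6.9]
opening: 0.54
grasp_force: 62.3
jar:.195 shift [-0.7 -1.   3. ] turn [ 0.003 -0.003  0.   ]
t 17.65 pos [ 0.596  -0.1837  0.198 ] open 0.54 grip 62.3 F [0.5 0.8 6.9] q [-0.49  0.53  1.6   0.    1.    0.73]
```

```bash
python3 -m pendant '[[[0.3,0,0,-20,0,0,0],[0.3,0,0,-55,0,0,0],[0.3,0,0,-95,0,0,0],[0.3,0,0,-135,0,0,0],[0.3,0,0,-160,0,0,0]]]' >/dev/null; python3 go.py pwide:.36
python3 - <<'E'
from h import *
save("scene","s7.png",(130,60,430,330),2.2)
E
```

```text
pwide:.36 shift [  31.6 -545.7   -1.4] turn [ 0.004 -0.004  0.   ]
t 18.07 pos [ 0.5955 -0.1834  0.3608] open 0.54 grip 61.8 F [ 1.  -0.6 -0.9] q [-0.49  0.32  1.52  0.    1.29  0.73]
```

View pics/s7.png

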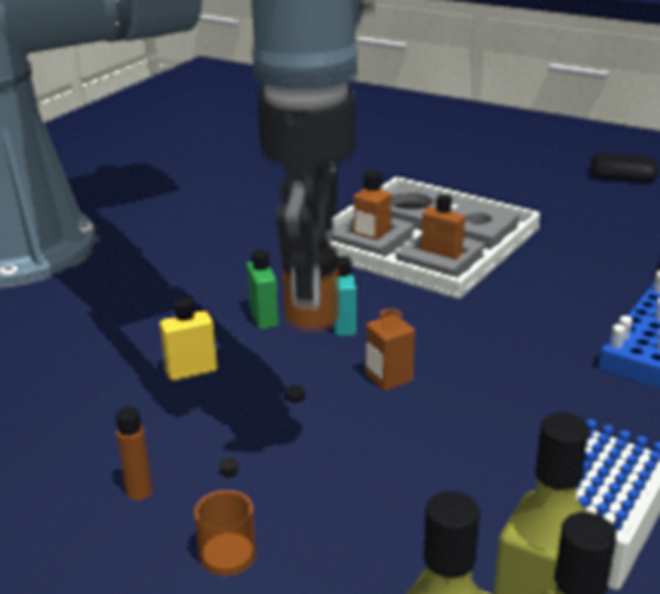

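The jar is held upright (crop px 312,290), and the others stand undisturbed. Carry it across.

```bash
python3 -m pendant '[[[0.3,1,-22,0,0,0,0],[0.3,3,-56,0,0,0,0],[0.3,5,-92,0,0,0,0],[0.3,8,-130,0,0,0,0],[0.3,10,-168,0,0,0,0]]]' >/dev/null; python3 -m pendant '[[[0.3,2,-38,0,0,0,0],[0.3,5,-76,0,0,0,0],[0.3,7,-114,0,0,0,0],[0.3,9,-152,0,0,0,0],[0.3,11,-190,0,0,0,0]]]' >/dev/null; python3 go.py pwide:.36
```

```text
pwide:.36 shift [  11.5 -185.5   -4.2] turn [ 0. -0. -0.]
t 18.95 pos [0.491  0.162  0.3558] open 0.54 grip 61.9 F [-0.1  0.8 -1.1] q [0.09 0.1  1.8  0.   1.24 1.31]
```

```bash
python3 -m pendant '[[[0.3,2,-38,0,0,0,0],[0.3,5,-76,0,0,0,0],[0.3,7,-112,0,0,0,0],[0.3,9,-142,0,0,0,0],[0.3,10,-165,0,0,0,0]]]' >/dev/null; python3 -m pendant '[[[0.3,1,-12,0,0,0,0],[0.3,1.5,-18,5,0,0,0],[0.3,1.5,-20,20,0,0,0],[0.3,1.5,-20,40,0,0,0],[0.3,1.5,-20,50,0,0,0]]]' >/dev/null;python3 -m pendant '[[[0.3,0,0,10,0,0,0],[0.3,0,0,20,0,0,0],[0.3,0,0,30,0,0,0],[0.3,0,0,35,0,0,0],[0.3,0,0,35,0,0,0]]]' >/dev/null; python3 go.py pwide:.207
```

```text
pwide:.207 shift [-0.  -2.7 62.3] turn [ 0.     0.002 -0.   ]
t 20.2 pos [0.4395 0.3377 0.2693] open 0.544 grip 62.0 F [-0.8 -0.1 -0.7] q [ 0.44  0.3   1.76 -0.    1.08  1.66]
```

```bash
python3 -m pendant '[[[0.3,0,-1,15,0,0,0],[0.3,0,-2,30,0,0,0],[0.3,0,-2,42,0,0,0],[0.3,0,-2,51,0,0,0],[0.3,0,-2,57,0,0,0]]]' ;python3 -m pendant '[[[0.3,0,0,1,0,0,0],[0.3,0,0,2,0,0,0],[0.3,0,0,3,0,0,0],[0.3,0,0,3,0,0,0],[0.3,0,0,3,0,0,0]]]'; python3 go.py pwide:.207
```

```text
time_s: 20.62
eef_pos: [0.4389, 0.3399, 0.2127]
eef_rot: [0.0, 0.985, 0.174, -0.0]
wrist_force: [-0.2, 0.1, -1.0]
opening: 0.539
grasp_force: 62.0
time_s: 21.03
eef_pos: [0.4393, 0.3402, 0.2112]
eef_rot: [-0.0, 0.985, 0.174, 0.001]
wrist_force: [0.5, 0.3, -1.4]
opening: 0.54
grasp_force: 62.0
pwide:.207 shift [-0.8 -0.3  4.2] turn [-0.    -0.001  0.   ]
t 21.03 pos [0.4393 0.3402 0.2112] open 0.54 grip 62.0 F [ 0.5  0.3 -1.4] q [0.45 0.39 1.78 0.   0.97 1.67]
```

```bash
python3 -m pendant '[[[0.3,0,0,1,0,0,0],[0.3,0,0,2,0,0,0],[0.3,0,0,3,0,0,0],[0.3,0,0,4,0,0,0],[0.3,0,0,4,0,0,0]]]'; python3 -m pendant '[[[0.7,0,0,0,0,0,0],[0.85,0,0,0,0,0,0],[1,0,0,0,0,0,0],[1,0,0,0,0,0,0],[1,0,0,0,0,0,0]]]';  python3 -m pendant '[[[1,0,0,-15,0,0,0],[1,0,0,-40,0,0,0],[1,0,0,-75,0,0,0],[1,0,0,-115,0,0,0],[1,0,0,-155,0,0,0]]]' >/dev/null;python3 go.py vial:.37
python3 - <<'E'
from h import *
save("scene","s8.png",(130,60,430,330),2.2)
E
```

```text
time_s: 21.45
eef_pos: [0.439, 0.3401, 0.207]
eef_rot: [0.0, 0.985, 0.174, -0.0]
wrist_force: [-1.7, -1.0, 3.4]
opening: 0.539
grasp_force: 62.5
time_s: 21.87
eef_pos: [0.439, 0.3401, 0.2066]
eef_rot: [-0.0, 0.985, 0.174, 0.0]
wrist_force: [-0.3, -0.3, -0.4]
opening: 1.0
grasp_force: 0.0
vial:.37 shift [-183.  618.   -7.] turn [0.    0.002 0.   ]
t 22.28 pos [0.4385 0.3398 0.3626] open 0.998 grip 0.0 F [ 1.1 -0.7 -0.1] q [0.45 0.18 1.7  0.   1.27 1.67]
```

View pics/s8.png

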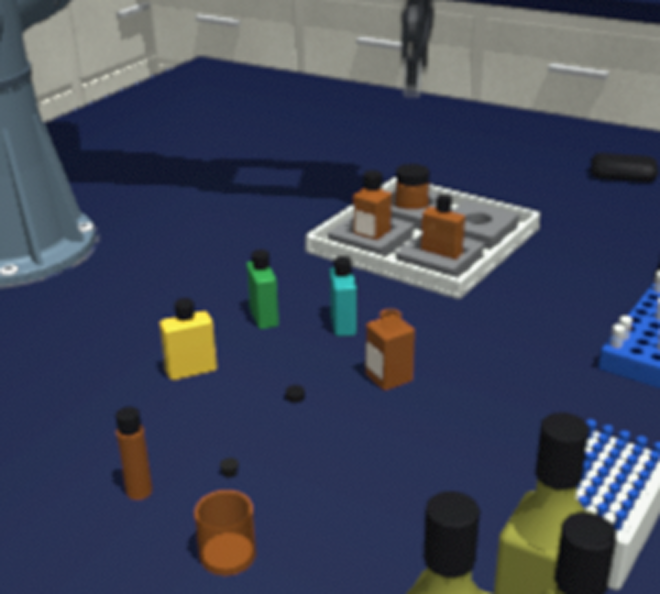

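The jar is in the round pocket (crop px 412,190). Last is the vial.

```bash
python3 -m pendant '[[[1,-11,39,0,0,0,0],[1,-22,78,0,0,0,0],[1,-34,117,-2,0,0,0],[1,-46,155,-3,0,0,0],[1,-57,193,-4,0,0,0]]]' >/dev/null;  python3 -m pendant '[[[1,-11,39,0,0,0,0],[1,-22,78,0,0,0,0],[1,-34,117,-1,0,0,0],[1,-46,155,-2,0,0,0],[1,-57,193,-3,0,0,0]]]' >/dev/null; python3 go.py vial:.37
```

```text
vial:.37 shift [-68.4 230.4  -1.2] turn [ 0.    -0.001 -0.   ]
t 23.17 pos [ 0.4635 -0.0636  0.3687] open 0.998 grip 0.0 F [ 0.3 -0.1 -0.8] q [-0.39 -0.03  1.91  0.    1.26  0.83]
```

```bash
python3 -m pendant '[[[1,-11,39,0,0,0,0],[1,-23,77,0,0,0,0],[1,-34,116,0,0,0,0],[1,-46,154,0,0,0,0],[1,-54,185,0,0,0,0]]]' >/dev/null;  python3 -m pendant '[[[1,-8,25,0,0,0,0],[1,-12,38,0,0,0,0],[1,-14,42,10,0,0,0],[1,-14,42,30,0,0,0],[1,-14,42,50,0,0,0]]]' >/dev/null;python3 -m pendant '[[[1,0,0,10,0,0,0],[1,0,0,20,0,0,0],[1,0,0,25,0,0,0],[1,0,0,25,0,0,0],[1,0,0,25,0,0,0]]]' >/dev/null; python3 go.py vial:.203
python3 - <<'E'
from h import *
save("top","t9.png",(360,170,480,260),6)
E
```

```text
vial:.203 shift [-1.9  5.1 91. ] turn [ 0.    -0.     0.001]
t 24.42 pos [ 0.478 -0.298  0.294] open 1.002 grip 0.0 F [ 0.9  0.9 -0.1] q [-0.77  0.28  1.73  0.    1.13  0.45]
```

View pics/t9.png

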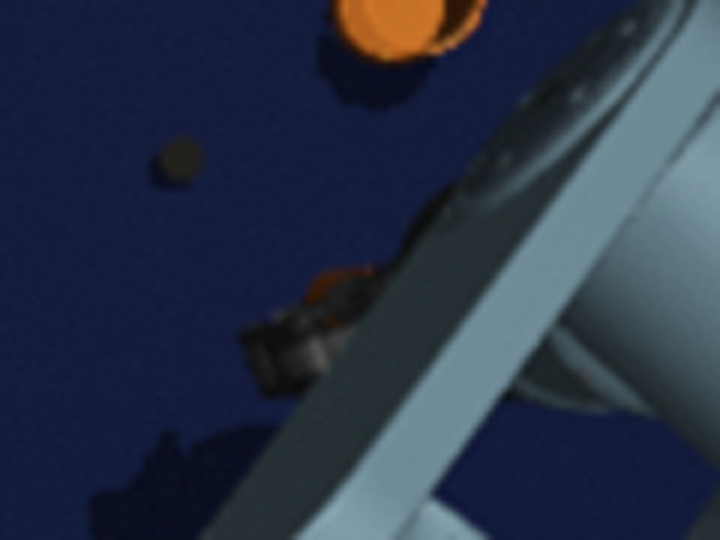

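The arm hides most of the vial (crop px 340,285), with the finger beside it as expected. The opening leaves ample margin, so I'll descend and close.

```bash
python3 -m pendant '[[[1,-2,5,20,0,0,0],[1,-2,5,45,0,0,0],[1,-2,5,70,0,0,0],[1,-2,5,84,0,0,0],[1,-2,5,91,0,0,0]]]' ; for i in 1 2; do python3 -m pendant '[[[0.1,0,0,0,0,0,0],[0.1,0,0,0,0,0,0],[0.1,0,0,0,0,0,0],[0.1,0,0,0,0,0,0],[0.1,0,0,0,0,0,0]]]'; done; python3 go.py vial:.203
```

```text
time_s: 24.88
eef_pos: [0.4772, -0.3033, 0.2013]
eef_rot: [-0.001, 0.985, 0.174, -0.001]
wrist_force: [-0.5, -0.2, -0.5]
opening: 1.001
grasp_force: 0.0
time_s: 25.3
eef_pos: [0.478, -0.304, 0.2039]
eef_rot: [0.001, 0.985, 0.174, 0.001]
wrist_force: [-0.1, 0.3, -0.3]
opening: 0.298
grasp_force: 0.0
time_s: 25.72
eef_pos: [0.478, -0.304, 0.204]
eef_rot: [0.001, 0.985, 0.174, 0.001]
wrist_force: [-1.4, 1.2, 6.1]
opening: 0.269
grasp_force: 58.5
vial:.203 shift [ 0.1 -0.5  1. ] turn [ 0.002 -0.001  0.   ]
t 25.72 pos [ 0.478 -0.304  0.204] open 0.269 grip 58.5 F [-1.4  1.2  6.1] q [-0.78  0.42  1.75  0.    0.96  0.45]
```

Gripped at 0.269 × 85 = 23 mm, which fits the 24 mm vial. Lift it, then carry.

```bash
python3 -m pendant '[[[0.1,0,0,-20,0,0,0],[0.1,0,0,-55,0,0,0],[0.1,0,0,-95,0,0,0],[0.1,0,0,-135,0,0,0],[0.1,0,0,-160,0,0,0]]]' >/dev/null; python3 go.py pslim:.36; python3 -m pendant '[[[0.1,8,-17,0,0,0,0],[0.1,20,-43,0,0,0,0],[0.1,36,-76,0,0,0,0],[0.1,52,-110,0,0,0,0],[0.1,68,-144,0,0,0,0]]]'  >/dev/null; python3 go.py pslim:.36
```

```text
pslim:.36 shift [ 279.1 -575.8    5.3] turn [ 0.005 -0.002  0.   ]
t 26.13 pos [ 0.478  -0.3039  0.3674] open 0.268 grip 58.8 F [ 0.5 -0.4 -0.7] q [-0.78  0.2   1.67  0.    1.27  0.45]
pslim:.36 shift [ 210.7 -430.2    2.9] turn [ 0.    -0.001 -0.001]
t 26.55 pos [ 0.4919 -0.1437  0.363 ] open 0.269 grip 58.8 F [ 1.4 -0.2 -1.4] q [-0.52  0.08  1.8   0.    1.25  0.71]
```

```bash
python3 -m pendant '[[[0.1,17,-35,0,0,0,0],[0.1,34,-70,0,0,0,0],[0.1,51,-105,0,0,0,0],[0.1,68,-140,0,0,0,0],[0.1,85,-175,0,0,0,0]]]' >/dev/null; python3 -m pendant '[[[0.1,17,-35,0,0,0,0],[0.1,34,-70,0,0,0,0],[0.1,51,-105,0,0,0,0],[0.1,68,-140,0,0,0,0],[0.1,85,-175,0,0,0,0]]]' >/dev/null; python3 go.py pslim:.36
```

```text
pslim:.36 shift [ 41.  -79.3   3. ] turn [ 0.    -0.001  0.   ]
t 27.38 pos [0.5318 0.2441 0.363 ] open 0.264 grip 58.8 F [ 1.6 -0.3 -0.4] q [ 0.23  0.24  1.62 -0.    1.28  1.45]
```

```bash
python3 -m pendant '[[[0.1,15,-30,0,0,0,0],[0.1,28,-55,0,0,0,0],[0.1,36,-71,0,0,0,0],[0.1,40,-79,0,0,0,0],[0.1,40,-79,0,0,0,0]]]' >/dev/null; python3 -m pendant '[[[0.1,0,0,10,0,0,0],[0.1,0,0,30,0,0,0],[0.1,0,0,55,0,0,0],[0.1,0,0,75,0,0,0],[0.1,0,0,85,0,0,0]]]' >/dev/null;python3 -m pendant '[[[0.1,0,0,4,0,0,0],[0.1,0,0,6,0,0,0],[0.1,0,0,6,0,0,0],[0.1,0,0,6,0,0,0],[0.1,0,0,6,0,0,0]]]' >/dev/null; python3 go.py pslim:.213
python3 - <<'E'
from h import *
save("scene","s10.png",(260,90,400,200),5)
E
```

```text
pslim:.213 shift [ 0.7 -2.4 60.2] turn [ 0.    -0.003  0.   ]
t 28.63 pos [0.5433 0.33   0.2732] open 0.267 grip 58.9 F [ 0.6  0.6 -1.3] q [ 0.36  0.45  1.54 -0.    1.14  1.58]
```

View pics/s10.png

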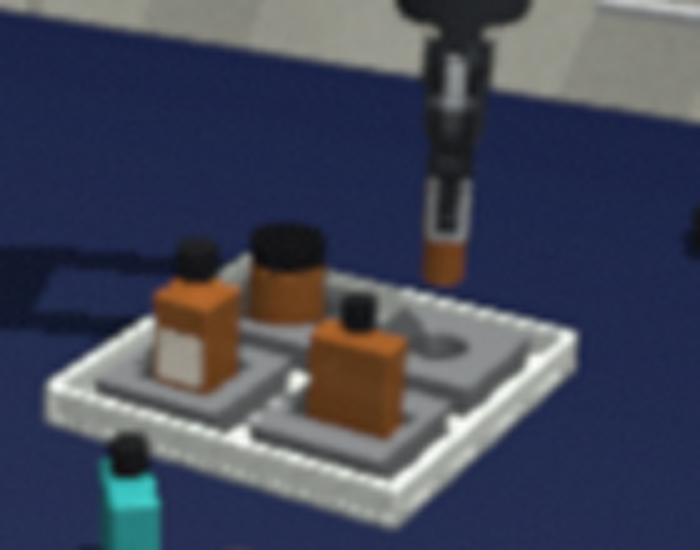

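The vial (crop px 445,260) hangs upright over the small round pocket (440,345). Lower it.

```bash
python3 -m pendant '[[[0.1,0.5,-1,15,0,0,0],[0.1,0.5,-2,30,0,0,0],[0.1,0.5,-2,42,0,0,0],[0.1,0.5,-2,50,0,0,0],[0.1,0.5,-2,55,0,0,0]]]' ;python3 -m pendant '[[[0.1,0,0,1,0,0,0],[0.1,0,0,2,0,0,0],[0.1,0,0,3,0,0,0],[0.1,0,0,3,0,0,0],[0.1,0,0,3,0,0,0]]]'; python3 go.py pslim:.213
```

```text
time_s: 29.1
eef_pos: [0.5422, 0.3319, 0.2155]
eef_rot: [0.0, 0.985, 0.174, -0.001]
wrist_force: [-0.4, 0.1, -0.2]
opening: 0.267
grasp_force: 58.9
time_s: 29.52
eef_pos: [0.5427, 0.3321, 0.2142]
eef_rot: [-0.0, 0.985, 0.174, 0.0]
wrist_force: [0.7, 0.2, -0.2]
opening: 0.267
grasp_force: 58.9
pslim:.213 shift [ 0.6 -0.3  1.2] turn [-0.    -0.001  0.   ]
t 29.52 pos [0.5427 0.3321 0.2142] open 0.267 grip 58.9 F [ 0.7  0.2 -0.2] q [ 0.36  0.53  1.56 -0.    1.05  1.58]
```

```bash
python3 -m pendant '[[[0.1,0,0,0.5,0,0,0],[0.1,0,0,1,0,0,0],[0.1,0,0,1.5,0,0,0],[0.1,0,0,1.5,0,0,0],[0.1,0,0,1.5,0,0,0]]]'; python3 -m pendant '[[[0.4,0,0,0,0,0,0],[0.6,0,0,0,0,0,0],[1,0,0,0,0,0,0],[1,0,0,0,0,0,0],[1,0,0,0,0,0,0]]]';  python3 -m pendant '[[[1,0,0,-15,0,0,0],[1,0,0,-40,0,0,0],[1,0,0,-75,0,0,0],[1,0,0,-115,0,0,0],[1,0,0,-155,0,0,0]]]' >/dev/null; python3 -m pendant '[[[1,-20,35,-5,0,0,0],[1,-40,70,-5,0,0,0],[1,-60,105,-5,0,0,0],[1,-80,140,-5,0,0,0],[1,-100,175,-5,0,0,0]]]' >/dev/null; python3 -m pendant '[[[1,-20,35,0,0,0,0],[1,-40,70,0,0,0,0],[1,-50,90,0,0,0,0],[1,-50,90,0,0,0,0],[1,-50,90,0,0,0,0]]]'
python3 - <<'E'
from h import *
a=save("top","ta.png",(110,150,230,290),3.5);b=save("scene","sa.png",(150,110,400,330),1.8)
h=max(a.shape[0],b.shape[0]);f=lambda i:cv2.copyMakeBorder(i,0,h-i.shape[0],0,0,cv2.BORDER_CONSTANT)
o=cv2.resize(np.hstack([f(a),f(b)]),None,fx=.9,fy=.9);cv2.imwrite("pics/fin.png",o[:,:,::-1]);print(o.shape)
E
```

```text
time_s: 29.93
eef_pos: [0.5427, 0.3321, 0.2131]
eef_rot: [-0.0, 0.985, 0.174, 0.0]
wrist_force: [-1.5, -1.0, 5.3]
opening: 0.265
grasp_force: 59.5
time_s: 30.35
eef_pos: [0.5425, 0.3319, 0.2119]
eef_rot: [0.0, 0.985, 0.174, -0.0]
wrist_force: [0.1, -0.6, 0.7]
opening: 0.945
grasp_force: 0.0
time_s: 31.6
eef_pos: [0.4921, 0.0304, 0.3723]
eef_rot: [-0.0, 0.985, 0.172, 0.0]
wrist_force: [0.2, 0.2, -0.2]
opening: 0.998
grasp_force: 0.0
(441, 783, 3)
```

View pics/fin.png

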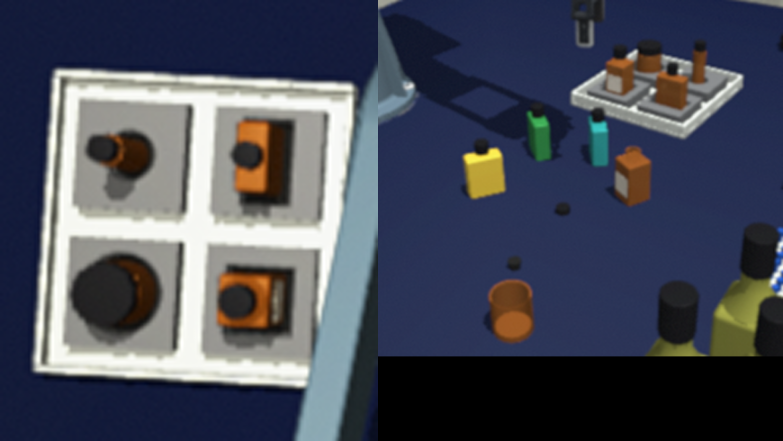

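The top view (left half) shows all four samples standing in their own pockets: vial (130,152), flask (255,155), jar (115,290) and bottle (245,298). The open jar and open bottle stand where they were.

```bash
python3 -c "
from bench import ctrl
print(ctrl.hand_in())"
```

```text
the job is handed in; nothing more can be done
None
```

I placed all four sealed samples upright in their matching carrier pockets, left the two open empties where they stood, and handed the job in at about 32 s; no verdict came back, but the last pictures show everything in place.

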